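# Charge the tumbler barrel with stones by scoop

## Task

First pull the cabinet's top drawer out to its stop. Then lift the scoop out of its rest by its pan, lay it flat on the green mat and let go, take it again by its handle, scoop up tumbling stones from the drawer and tip at least three of them into the black barrel, never touching the stones with the fingers and leaving every stone either in the barrel or in the drawer's front bay. Finally lay the scoop flat on the mat again and let go; leave the jars, tape, sanding block and screwdriver where they are.

Things in the scene. Friction and masses are not known exactly. Their poses are not given: they have to be found in the camera images.
- mat: green cutting mat with a white grid, fixed, 520 mm along x and 860 mm along y, 3 mm thick; origin at its centre on the table top, so its upper face is at z = 3 mm. Cabinet, rest and barrel stand on it
- cabinet: blue parts cabinet, fixed, 200 mm deep (x), 246 mm wide (y), 130 mm high; origin at the centre of its underside, its drawer front faces its own -x. It may stand on the left or on the right
- drawer (a joint): the cabinet's grey top drawer: how far it is pulled out along the cabinet's -x, in m; 0 shut, 0.115 at its stop; it starts between 0 and 0.015
- drawer_handle (a point): middle of the drawer's steel bar handle, which runs along the cabinet's y, 110 mm long and about 10 mm thick, 35 mm off the drawer front and 25 mm below the cabinet's top; moves with the drawer
- bay (a point): centre of the floor of the drawer's front bay, holding the stones; x, y as the cabinet's; moves with the drawer. The bay is 82 mm (x) by 220 mm (y) inside; walls 37 mm above its floor, drawer front 53 mm. Stones start in its +y half, the -y half is empty. With the drawer at its stop the bay lies wholly in front of the cabinet, its rear wall 23 mm from it
- rest: wooden scoop rest, fixed: base plate 220 by 100 mm, 8 mm thick, from x = -175 to +45 mm of its origin; on its back part (x from -66 mm) a block 76 mm wide, 84 mm high with a slot 24 mm wide that swallows the scoop's handle; origin on its underside. It stands left when the cabinet is right and the other way round
- scoop: aluminium scoop, red handle, 120 g. Pan 90 mm long (x -45 to 45), 60 mm wide outside (y); floor 2.5 mm, side walls 3 mm thick, 32 mm high (20 near the mouth); mouth faces its +x; origin at the centre of the pan's underside, z up. Handle: level bar 18 mm wide, 20 mm high, x -50 to -155 mm, z 50 to 70 mm. Starts on the rest's base plate, mouth towards the robot, handle in the slot
- scoop_grip (a point): point on the scoop's handle, 95 mm behind the pan's centre and 60 mm above the pan's underside
- scoop_lip (a point): middle of the pan's front edge, at its underside
- barrel: black open-topped tumbler barrel with an orange band, standing upright, fixed; 116 mm outside and 106 mm inside diameter, 80 mm high, floor 5 mm thick; origin at the centre of its underside
- barrel_mouth (a point): centre of the barrel's mouth, level with its rim
- stone0: ceramic tumbling stone (cream), a chunky drum-like pellet 25 mm across and 20 mm high with bevelled edges, 20 g; origin at the centre of one end face, z along its axis. It starts standing in the drawer's front bay
- stone1: ceramic tumbling stone (amber), a chunky drum-like pellet 25 mm across and 20 mm high with bevelled edges, 20 g; origin at the centre of one end face, z along its axis. It starts standing in the drawer's front bay
- stone2: ceramic tumbling stone (cream), a chunky drum-like pellet 25 mm across and 20 mm high with bevelled edges, 20 g; origin at the centre of one end face, z along its axis. It starts standing in the drawer's front bay
- stone3: ceramic tumbling stone (amber), a chunky drum-like pellet 25 mm across and 20 mm high with bevelled edges, 20 g; origin at the centre of one end face, z along its axis. It starts standing in the drawer's front bay
- stone4: ceramic tumbling stone (cream), a chunky drum-like pellet 25 mm across and 20 mm high with bevelled edges, 20 g; origin at the centre of one end face, z along its axis. It starts standing in the drawer's front bay
- stone5: ceramic tumbling stone (amber), a chunky drum-like pellet 25 mm across and 20 mm high with bevelled edges, 20 g; origin at the centre of one end face, z along its axis. It starts standing in the drawer's front bay
- jar_yellow: yellow paint jar, 40 mm across, 50 mm high, on the cabinet's top; origin at its underside; leave alone
- jar_green: green paint jar, 40 mm across, 50 mm high, on the cabinet's top; origin at its underside; leave alone
- tape: roll of yellow masking tape, 76 mm across, 20 mm high, lying beside the rest; origin at its underside; leave alone
- sand_block: cork sanding block, 75 by 40 by 24 mm, beside the rest; origin at its underside; leave alone
- driver: hobby screwdriver with a blue handle, 150 mm long, lying behind the barrel; leave alone
There are look-alikes about, which are no part of the job. There is more than one size of the barrel; the job needs the larger.

How it is judged:
On the way, in this order (a step that is already met when the one before it is completed fails the run):
1. the drawer is pulled out to its stop (value of joint drawer above 0.108 m), for 0.2 s.
2. the scoop lies flat on the mat, off its rest and let go (height (world z) of scoop below 0.0075 m and angle between scoop's own z axis and vertical below 0.1 rad and x of scoop in the frame of mat between -0.26 and 0.26 m and y of scoop in the frame of mat between -0.43 and 0.43 m and contact force between the fingers and scoop below 0.05 N and linear speed of scoop below 0.02 m/s), for 0.2 s.
3. at least one stone is in the barrel (((horizontal distance between stone0 and barrel below 0.053 m and z of stone0 in the frame of barrel below 0.08 m) or (horizontal distance between stone1 and barrel below 0.053 m and z of stone1 in the frame of barrel below 0.08 m) or (horizontal distance between stone2 and barrel below 0.053 m and z of stone2 in the frame of barrel below 0.08 m) or (horizontal distance between stone3 and barrel below 0.053 m and z of stone3 in the frame of barrel below 0.08 m) or (horizontal distance between stone4 and barrel below 0.053 m and z of stone4 in the frame of barrel below 0.08 m) or (horizontal distance between stone5 and barrel below 0.053 m and z of stone5 in the frame of barrel below 0.08 m))), for 0.1 s.
At the end, for the whole second after the job is handed in: At least three of the six stones rest inside the barrel, below its rim; every other stone rests inside the drawer's front bay; the scoop lies flat on the mat (underside within 4 mm of it, tilted less than 0.1 rad), let go and at rest (all of step 2 and (((horizontal distance between stone0 and barrel below 0.053 m and z of stone0 in the frame of barrel below 0.08 m) and (horizontal distance between stone1 and barrel below 0.053 m and z of stone1 in the frame of barrel below 0.08 m) and (horizontal distance between stone2 and barrel below 0.053 m and z of stone2 in the frame of barrel below 0.08 m)) or ((horizontal distance between stone0 and barrel below 0.053 m and z of stone0 in the frame of barrel below 0.08 m) and (horizontal distance between stone1 and barrel below 0.053 m and z of stone1 in the frame of barrel below 0.08 m) and (horizontal distance between stone3 and barrel below 0.053 m and z of stone3 in the frame of barrel below 0.08 m)) or ((horizontal distance between stone0 and barrel below 0.053 m and z of stone0 in the frame of barrel below 0.08 m) and (horizontal distance between stone1 and barrel below 0.053 m and z of stone1 in the frame of barrel below 0.08 m) and (horizontal distance between stone4 and barrel below 0.053 m and z of stone4 in the frame of barrel below 0.08 m)) or ((horizontal distance between stone0 and barrel below 0.053 m and z of stone0 in the frame of barrel below 0.08 m) and (horizontal distance between stone1 and barrel below 0.053 m and z of stone1 in the frame of barrel below 0.08 m) and (horizontal distance between stone5 and barrel below 0.053 m and z of stone5 in the frame of barrel below 0.08 m)) or ((horizontal distance between stone0 and barrel below 0.053 m and z of stone0 in the frame of barrel below 0.08 m) and (horizontal distance between stone2 and barrel below 0.053 m and z of stone2 in the frame of barrel below 0.08 m) and (horizontal distance between stone3 and barrel below 0.053 m and z of stone3 in the frame of barrel below 0.08 m)) or ((horizontal distance between stone0 and barrel below 0.053 m and z of stone0 in the frame of barrel below 0.08 m) and (horizontal distance between stone2 and barrel below 0.053 m and z of stone2 in the frame of barrel below 0.08 m) and (horizontal distance between stone4 and barrel below 0.053 m and z of stone4 in the frame of barrel below 0.08 m)) or ((horizontal distance between stone0 and barrel below 0.053 m and z of stone0 in the frame of barrel below 0.08 m) and (horizontal distance between stone2 and barrel below 0.053 m and z of stone2 in the frame of barrel below 0.08 m) and (horizontal distance between stone5 and barrel below 0.053 m and z of stone5 in the frame of barrel below 0.08 m)) or ((horizontal distance between stone0 and barrel below 0.053 m and z of stone0 in the frame of barrel below 0.08 m) and (horizontal distance between stone3 and barrel below 0.053 m and z of stone3 in the frame of barrel below 0.08 m) and (horizontal distance between stone4 and barrel below 0.053 m and z of stone4 in the frame of barrel below 0.08 m)) or ((horizontal distance between stone0 and barrel below 0.053 m and z of stone0 in the frame of barrel below 0.08 m) and (horizontal distance between stone3 and barrel below 0.053 m and z of stone3 in the frame of barrel below 0.08 m) and (horizontal distance between stone5 and barrel below 0.053 m and z of stone5 in the frame of barrel below 0.08 m)) or ((horizontal distance between stone0 and barrel below 0.053 m and z of stone0 in the frame of barrel below 0.08 m) and (horizontal distance between stone4 and barrel below 0.053 m and z of stone4 in the frame of barrel below 0.08 m) and (horizontal distance between stone5 and barrel below 0.053 m and z of stone5 in the frame of barrel below 0.08 m)) or ((horizontal distance between stone1 and barrel below 0.053 m and z of stone1 in the frame of barrel below 0.08 m) and (horizontal distance between stone2 and barrel below 0.053 m and z of stone2 in the frame of barrel below 0.08 m) and (horizontal distance between stone3 and barrel below 0.053 m and z of stone3 in the frame of barrel below 0.08 m)) or ((horizontal distance between stone1 and barrel below 0.053 m and z of stone1 in the frame of barrel below 0.08 m) and (horizontal distance between stone2 and barrel below 0.053 m and z of stone2 in the frame of barrel below 0.08 m) and (horizontal distance between stone4 and barrel below 0.053 m and z of stone4 in the frame of barrel below 0.08 m)) or ((horizontal distance between stone1 and barrel below 0.053 m and z of stone1 in the frame of barrel below 0.08 m) and (horizontal distance between stone2 and barrel below 0.053 m and z of stone2 in the frame of barrel below 0.08 m) and (horizontal distance between stone5 and barrel below 0.053 m and z of stone5 in the frame of barrel below 0.08 m)) or ((horizontal distance between stone1 and barrel below 0.053 m and z of stone1 in the frame of barrel below 0.08 m) and (horizontal distance between stone3 and barrel below 0.053 m and z of stone3 in the frame of barrel below 0.08 m) and (horizontal distance between stone4 and barrel below 0.053 m and z of stone4 in the frame of barrel below 0.08 m)) or ((horizontal distance between stone1 and barrel below 0.053 m and z of stone1 in the frame of barrel below 0.08 m) and (horizontal distance between stone3 and barrel below 0.053 m and z of stone3 in the frame of barrel below 0.08 m) and (horizontal distance between stone5 and barrel below 0.053 m and z of stone5 in the frame of barrel below 0.08 m)) or ((horizontal distance between stone1 and barrel below 0.053 m and z of stone1 in the frame of barrel below 0.08 m) and (horizontal distance between stone4 and barrel below 0.053 m and z of stone4 in the frame of barrel below 0.08 m) and (horizontal distance between stone5 and barrel below 0.053 m and z of stone5 in the frame of barrel below 0.08 m)) or ((horizontal distance between stone2 and barrel below 0.053 m and z of stone2 in the frame of barrel below 0.08 m) and (horizontal distance between stone3 and barrel below 0.053 m and z of stone3 in the frame of barrel below 0.08 m) and (horizontal distance between stone4 and barrel below 0.053 m and z of stone4 in the frame of barrel below 0.08 m)) or ((horizontal distance between stone2 and barrel below 0.053 m and z of stone2 in the frame of barrel below 0.08 m) and (horizontal distance between stone3 and barrel below 0.053 m and z of stone3 in the frame of barrel below 0.08 m) and (horizontal distance between stone5 and barrel below 0.053 m and z of stone5 in the frame of barrel below 0.08 m)) or ((horizontal distance between stone2 and barrel below 0.053 m and z of stone2 in the frame of barrel below 0.08 m) and (horizontal distance between stone4 and barrel below 0.053 m and z of stone4 in the frame of barrel below 0.08 m) and (horizontal distance between stone5 and barrel below 0.053 m and z of stone5 in the frame of barrel below 0.08 m)) or ((horizontal distance between stone3 and barrel below 0.053 m and z of stone3 in the frame of barrel below 0.08 m) and (horizontal distance between stone4 and barrel below 0.053 m and z of stone4 in the frame of barrel below 0.08 m) and (horizontal distance between stone5 and barrel below 0.053 m and z of stone5 in the frame of barrel below 0.08 m))) and ((horizontal distance between stone0 and barrel below 0.053 m and z of stone0 in the frame of barrel below 0.08 m) or (x of stone0 in the frame of bay between -0.045 and 0.045 m and y of stone0 in the frame of bay between -0.113 and 0.113 m and z of stone0 in the frame of bay between -0.01 and 0.05 m)) and ((horizontal distance between stone1 and barrel below 0.053 m and z of stone1 in the frame of barrel below 0.08 m) or (x of stone1 in the frame of bay between -0.045 and 0.045 m and y of stone1 in the frame of bay between -0.113 and 0.113 m and z of stone1 in the frame of bay between -0.01 and 0.05 m)) and ((horizontal distance between stone2 and barrel below 0.053 m and z of stone2 in the frame of barrel below 0.08 m) or (x of stone2 in the frame of bay between -0.045 and 0.045 m and y of stone2 in the frame of bay between -0.113 and 0.113 m and z of stone2 in the frame of bay between -0.01 and 0.05 m)) and ((horizontal distance between stone3 and barrel below 0.053 m and z of stone3 in the frame of barrel below 0.08 m) or (x of stone3 in the frame of bay between -0.045 and 0.045 m and y of stone3 in the frame of bay between -0.113 and 0.113 m and z of stone3 in the frame of bay between -0.01 and 0.05 m)) and ((horizontal distance between stone4 and barrel below 0.053 m and z of stone4 in the frame of barrel below 0.08 m) or (x of stone4 in the frame of bay between -0.045 and 0.045 m and y of stone4 in the frame of bay between -0.113 and 0.113 m and z of stone4 in the frame of bay between -0.01 and 0.05 m)) and ((horizontal distance between stone5 and barrel below 0.053 m and z of stone5 in the frame of barrel below 0.08 m) or (x of stone5 in the frame of bay between -0.045 and 0.045 m and y of stone5 in the frame of bay between -0.113 and 0.113 m and z of stone5 in the frame of bay between -0.01 and 0.05 m)) and linear speed of each of stone0, stone1, stone2, stone3, stone4, stone5 below 0.03 m/s); the robot touches nothing.
It fails at once if the fingers touch a stone (more than 1 N) (contact force between the fingers and stone0 above 1 N or contact force between the fingers and stone1 above 1 N or contact force between the fingers and stone2 above 1 N or contact force between the fingers and stone3 above 1 N or contact force between the fingers and stone4 above 1 N or contact force between the fingers and stone5 above 1 N).
It fails at once if a bystander is moved by more than 30 mm (distance of any of jar_yellow, jar_green, tape, sand_block, driver from where it was at the start of the episode above 0.03 m).
It also fails if it takes over 72 s, if anything falls off the work surface, if the arm or the gripper's body presses on something with over 40 N, if the wrist force passes 120 N, or if a joint passes its speed limit or range.

## Robot

A 6-joint arm with a two-finger parallel gripper is mounted at the origin on the work surface. World frame = base frame: x ahead of the robot, y to its left, z up, the work surface at z = 0. Lengths are in m, angles in rad, forces in N, time in s.
With the tool pointing down it reaches from about 0.35 to 0.85 m from the base axis. Payload 8.1 kg.
Tool frame: the origin (TCP) lies at the very end of the fingers, on their centre line; the grasp point (between the pads) lies 19 mm behind it; z points along the fingers, y is the line along which they close (so a half turn about z gives the same grasp; the last joint's range is limited). The gripper opens to 93 mm and grips with 3 to 60 N. Pads are 15 mm wide; open, the fingers measure 128 mm over their backs; the gripper's body (75 mm by 188 mm) begins 65 mm behind the grasp point.
Start: joints at [1.203, 0.13, 1.488, -0, 1.523, -0.085], TCP at [0.167, 0.576, 0.219] pointing down, gripper open.
Joint ranges: [-2.96, 2.96], [-0.89, 2.26], [0.02, 2.5], [-1.34, 4.48], [0, 2.73], [-2.66, 2.66]. Speed limits (rad/s): [2.39, 2.39, 2.79, 3.14, 3.14, 3.14].

## Interface

Orientations are given as a rotation vector (axis times angle).
In Python, from plant import robot, imaging gives the robot as it stands.
- The arm moves only by the tool jog_arm, never from a script. Its argument "rows" is a list of rows, each a list of 2 entries, a list of its own where there are three numbers: the shift along the tool's x, y, z each as a share of 0.2 m, from -1 to 1, then the turn, a rotation vector about the tool's x, y, z each as a share of pi/2 rad, from -1 to 1. A call has 1 to 5 rows; each row is the pose to reach, as a shift and turn from the pose commanded when the call began, along the tool's axes at that moment; what a row does not reach only later rows make up. A row lasts 1/10 s, in which the tool goes at most 50 mm and 8.59 degrees, less where a joint would pass 70% of its speed; a pose out of reach is approached as far as the arm can. A call with a number of a shift or a turn outside -1 to 1 is refused whole. A call with a gripper value outside its range is refused whole. "hand" is the closure, from -1 (fully open) to 1 (shut), set as the call begins (left out, the last holds). The fingers move at their own pace and stop on an object; "squeeze" is the grip in N (left out, the last holds). Time passes only in rows, so rows that repeat a pose let the fingers close. It gives the time, the measured TCP pose, the force, the opening and the grip force at its end, in the units of the state.
- robot.read_state(): the state, without advancing time (a new reading comes with each control period).
- imaging.read_camera(name): name is "scene" or "top" or "wrist"; returns a dict with "frame" (420x560x3 uint8, red, green, blue), "vertical_fov" (degrees; the focal length in pixels is half the picture's height over the tangent of half this angle, whatever the lens; pixels are square), "cx", "cy" (the principal point, pixels), "R" (3x3) and "t" (3): a world point X has camera coordinates R X + t. Camera axes: x right, y down, z forward; pixel columns grow to the right and rows downward; lengths in m; the calibration is good to about 2 mm. A picture is of the moment at which its call begins. There is no depth.
- robot.close_job(): hands the job in; it is judged then, once.
The state is a dict: "t": time; "q": joint angles; "dq": joint speeds; "joint_torque": joint torques, N m; "tool_pos": TCP position; "orientation": TCP orientation; "force": force on the tool from outside, world axes, zero at the start; "wrist_torque": the same for the moment, N m; "opening": finger opening in m; "gripper_force": force on a finger pad.
Only numpy, scipy, OpenCV 4.12 (cv2) and the standard library are available. Lean on these libraries where they do the work, as an engineer would, in place of code of your own. Each camera call takes 0.05 s, during which the arm holds its last target. There are 200 camera calls.

## Working session

There is one attempt and no reset: what is moved stays moved. The work goes in short steps, Python scripts to look and compute and a tool call to move; the robot and the scene stay as the last step left them, time stands still between calls to the robot, and variables do not carry over. Pictures are saved under pics/ and viewed, at most 10 in all, crops included, and the job is handed in when it is done.

Besides the shell and the picture viewer there is one more tool, called after "Call:" as a command line: name --argument value ..., lists and objects as JSON in quotes. jog_arm: Moves the arm, as the interface text tells. Its arguments: {"type":"object","properties":{"rows":{"type":"array"},"hand":{"type":"number"},"squeeze":{"type":"number"}},"required":["rows"]}

```bash
ls; mkdir -p pics
python3 - <<'E'
from plant import robot, imaging
import cv2,numpy as np
s=robot.read_state();print({k:np.round(v,3).tolist() for k,v in s.items()})
for n in("scene","top"):
    c=imaging.read_camera(n);np.savez(n+'.npz',**c)
    cv2.imwrite(f'pics/{n}0.png',c['frame'][:,:,::-1]);print(n,c['vertical_fov'],c['cx'],c['cy'],c['R'].round(3).tolist(),np.round(c['t'],3).tolist())
E
```

```text
pics
{'t': 0.0, 'q': [1.203, 0.131, 1.489, 0.0, 1.523, -0.085], 'dq': [-0.002, 0.0, -0.0, -0.001, -0.0, 0.001], 'joint_torque': [-0.001, -55.988, -49.173, 0.077, 0.037, -0.0], 'tool_pos': [0.167, 0.576, 0.218], 'orientation': [-0.443, -3.11, 0.003], 'force': [1.214, -0.223, 0.055], 'wrist_torque': [0.01, -0.01, -0.057], 'gripper_force': 0.0, 'opening': 0.093}
scene 56.06977515716926 283.82599147949884 213.8186906930986 [[0.599, 0.8, 0.006], [0.603, -0.447, -0.661], [-0.526, 0.4, -0.751]] [-0.345, -0.26, 1.301]
top 55.6654735484865 276.62314147921234 207.67545716880855 [[0.004, -0.999, 0.037], [-0.985, -0.01, -0.174], [0.175, -0.036, -0.984]] [-0.019, 0.553, 0.951]
```

View pics/scene0.png

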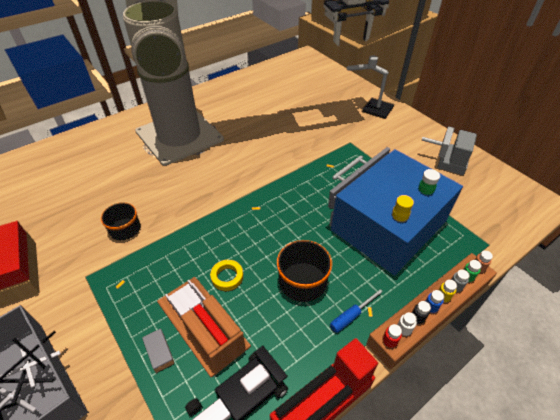

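View pics/top0.png

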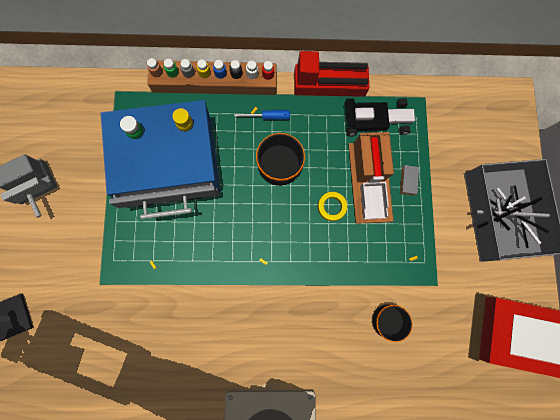

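The scene shows the cabinet on the left (top view 160,150), its bar handle at (167,212), the scoop in its rest at (375,180) with the pan at (375,200), the tape at (333,206) and the block at (410,180).

Candidates, in top-view pixels:
- **Barrels:** large on the mat at (280,158), small off the mat at (392,322). I take the large one.
- **Red and white things:** the scoop handle at (377,155) against the red toy at (330,75) and red box (520,335). I take the one in the rest.
- **Handles:** drawer bar at (167,212) against the vice at (30,190). I take the drawer bar.

```bash
cat > h.py <<'E'
import numpy as np,cv2
from scipy.spatial.transform import Rotation as Rn
def load(n): return dict(np.load(n+'.npz'))
def foc(c): return 210/np.tan(np.radians(float(c['vertical_fov']))/2)
def ray(c,uv,z):
    uv=np.atleast_2d(np.asarray(uv,float));f=foc(c)
    d=np.c_[(uv[:,0]-c['cx'])/f,(uv[:,1]-c['cy'])/f,np.ones(len(uv))]@c['R']
    o=-c['R'].T@c['t'];return o+d*((z-o[2])/d[:,2])[:,None]
def proj(c,X):
    p=np.atleast_2d(X)@c['R'].T+c['t'];return p[:,:2]/p[:,2:]*foc(c)+[c['cx'],c['cy']]
def hsv(c): return cv2.cvtColor(c['frame'],cv2.COLOR_RGB2HSV)
def mask(c,lo,hi,roi):
    m=cv2.inRange(hsv(c),np.array(lo),np.array(hi));k=np.zeros_like(m);x0,y0,x1,y1=roi;k[y0:y1,x0:x1]=m[y0:y1,x0:x1];return k
def big(m): return max(cv2.findContours(m,cv2.RETR_EXTERNAL,cv2.CHAIN_APPROX_NONE)[0],key=cv2.contourArea)[:,0]
E
python3 - <<'E'
from h import *
c=load('top');s=load('scene')
def rect(P): 
    r=cv2.minAreaRect(P[:,:2].astype(np.float32)*1000);return np.round(r[0]),np.round(r[1]),round(r[2],1)
def show(n,cam,lo,hi,roi,z):
    try:
        b=big(mask(cam,lo,hi,roi));print(n,rect(ray(cam,b,z)),'px',cv2.boundingRect(b))
    except Exception as e: print(n,e)
show('mat',c,(65,80,40),(88,255,255),(80,80,450,300),.003)
show('cabtop',c,(100,120,60),(125,255,255),(90,90,225,215),.133)
show('barrel',c,(5,150,120),(18,255,255),(240,120,320,200),.083)
show('barrelS',s,(5,150,100),(18,255,255),(260,230,350,310),.083)
show('handle',c,(0,150,90),(6,255,255),(350,130,400,190),.081)
show('handleS',s,(0,150,90),(6,255,255),(180,280,250,360),.081)
show('tape',c,(22,150,100),(32,255,255),(310,180,355,230),.023)
show('pan',c,(0,0,150),(179,60,255),(355,170,395,225),.040)
show('wood',c,(5,80,40),(18,255,255),(345,120,400,230),.02)
show('bar',c,(0,0,110),(179,70,255),(130,195,200,225),.108)
cr=np.hstack([cv2.resize(c['frame'][120:235,340:430],None,fx=4,fy=4,interpolation=2),cv2.resize(c['frame'][120:235,120:230],None,fx=4,fy=4,interpolation=2)])
cv2.imwrite('pics/crop.png',cr[:,:,::-1]);print(cr.shape)
E
```

```text
mat (array([621.,  -2.]), array([519., 859.]), 0.0) px (100, 92, 338, 194)
cabtop (array([672., 265.]), array([223., 252.]), 8.5) px (101, 100, 118, 95)
barrel (array([677., -21.]), array([121., 120.]), 0.8) px (256, 133, 49, 48)
barrelS (array([689., -29.]), array([121., 107.]), 61.5) px (277, 244, 55, 44)
handle (array([ 682., -262.]), array([100.,  18.]), 3.4) px (371, 137, 11, 39)
handleS (array([ 683., -264.]), array([102.,  20.]), 3.2) px (193, 304, 35, 42)
tape (array([ 563., -160.]), array([74., 74.]), 0.5) px (318, 192, 29, 29)
pan (array([ 577., -268.]), array([62., 95.]), 89.9) px (363, 182, 25, 37)
wood (array([ 645., -269.]), array([246., 113.]), 3.3) px (349, 132, 45, 91)
bar (array([542., 250.]), array([ 40., 116.]), 8.0) px (140, 196, 51, 23)
(460, 800, 3)
```

View pics/crop.png

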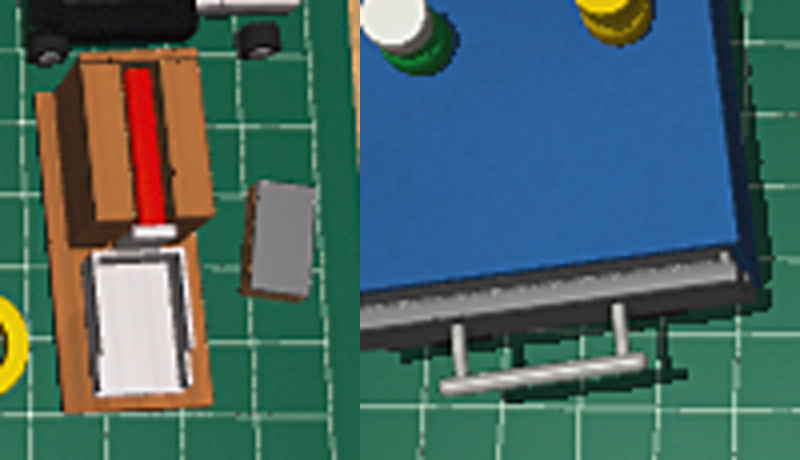

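The crop confirms the choices: the scoop lies in its rest with the pan open towards the robot, the sanding block is beside it, and the bar handle runs from crop (445,387) to (640,360).

```bash
cat >> h.py <<'E'
def pose(yaw,pitch=0):
    # tool x at heading yaw (deg), tool z down; pitch>0 lowers tool x (mouth down)
    a=np.radians(yaw);x=np.array([np.cos(a),np.sin(a),0]);z=np.array([0,0,-1.]);
    return Rn.from_matrix(np.c_[x,np.cross(z,x),z])*Rn.from_rotvec([0,-np.radians(pitch),0])
def plan(*targets,start=None):
    """each target (pos,yaw[,pitch]); prints total move from the previous one in jog units"""
    from plant import robot
    if start is None:
        s=robot.read_state();p=np.array(s['tool_pos']);R=Rn.from_rotvec(s['orientation'])
        print('t',round(s['t'],2),'p',p.round(4),'q',np.round(s['q'],2),'F',np.round(s['force'],1),'open',round(s['opening'],4),'g',round(s['gripper_force'],1))
    else: p,R=np.array(start[0]),pose(*start[1:])
    for t in targets:
        T=pose(*t[1:]);d=R.inv().apply(np.array(t[0])-p)/.2;r=(R.inv()*T).as_rotvec()/(np.pi/2)
        print(np.round(t[0],4),t[1:],'->',[d.round(3).tolist(),r.round(3).tolist()],'rows>=',int(np.ceil(max(np.linalg.norm(d)*4,np.linalg.norm(r)*90/8.59))));p,R=np.array(t[0]),T
E
python3 - <<'E'
from h import *
c=load('top')
e=ray(c,[(141.2,216.7),(190,210.2)],.108);print('bar ends',e.round(4),'len',np.linalg.norm(e[0]-e[1]))
d=e[0]-e[1];yaw=np.degrees(np.arctan2(d[1],d[0]))-90;print('cab yaw',yaw,'mid',e.mean(0))
U=lambda x,y:(340+x/4,120+y/4)
print('sand top corners',ray(c,[U(258,180),U(315,185),U(250,292),U(304,298)],.027).round(3)[:,:2].tolist())
print('base corners',ray(c,[U(38,95),U(67,410),U(212,403),(U(55,62))],.011).round(3)[:,:2].tolist())
print('pan floor mouth corners',ray(c,[U(102,394),U(186,388)],.0135).round(4)[:,:2].tolist())
print('cab top front corners',ray(c,[U(735-360+260-480+0,0)],.133).round(3)[:,:2].tolist() if 0 else ray(c,[(120+375/4,120+243/4),(208,102),(102,112)],.133).round(3)[:,:2].tolist())
b=e.mean(0);y=8.0 if abs(yaw-8)<.7 else yaw
plan((b+[0,0,.08],yaw+90),(b+[0,0,-.019],yaw+90))
a=np.radians(yaw);print('out',-np.cos(a),-np.sin(a))
E
```

```text
bar ends [[0.5175 0.3026 0.108 ]
 [0.534  0.1907 0.108 ]] len 0.11317616314040226
cab yaw 8.3813531074302 mid [0.52577188 0.24664549 0.108     ]
sand top corners [[0.675, -0.354], [0.672, -0.393], [0.599, -0.345], [0.596, -0.381]]
base corners [[0.737, -0.213], [0.522, -0.226], [0.528, -0.322], [0.761, -0.225]]
pan floor mouth corners [[0.5327, -0.2484], [0.5372, -0.3041]]
cab top front corners [[0.599, 0.134], [0.793, 0.154], [0.763, 0.402]]
t 0.1 p [0.1672 0.5757 0.2177] q [ 1.2   0.13  1.49 -0.    1.52 -0.09] F [-0.8  0.1 -0.5] open 0.093 g 0.0
[0.5258 0.2466 0.188 ] (np.float64(98.3813531074302),) -> [[-2.181, -1.079, 0.15], [-0.001, 0.001, 0.727]] rows>= 10
[0.5258 0.2466 0.089 ] (np.float64(98.3813531074302),) -> [[0.0, 0.0, 0.495], [0.0, 0.0, 0.0]] rows>= 2
out -0.9893198232450564 -0.1457610624768164
```

Call:
jog_arm --rows '[[[-1,-0.5,0],[0,0,0]],[[-1,-0.5,0],[0,0,0]],[[-1,-0.5,0],[0,0,0]],[[-1,-0.5,0],[0,0,0]],[[-1,-0.5,0],[0,0,0]]]' --hand 0.4 --squeeze 40

```text
t: 0.6
tool_pos: [0.3338, 0.4215, 0.2182]
orientation: [0.446, 3.109, -0.002]
force: [-0.6, 0.2, -1.1]
opening: 0.0576
gripper_force: 0.0
```

Call:
jog_arm --rows '[[[-1,-0.5,0],[0,0,0.1]],[[-1,-0.5,0],[0,0,0.2]],[[-1,-0.5,0],[0,0,0.3]],[[-1,-0.5,0],[0,0,0.4]],[[-1,-0.5,0],[0,0,0.45]]]'

```text
t: 1.1
tool_pos: [0.4979, 0.2692, 0.2181]
orientation: [1.504, 2.758, -0.002]
force: [-0.4, 1.1, 0.1]
opening: 0.028
gripper_force: 0.0
```

Run:
```python
from h import *
b=np.array([.5258,.2466,.108])
plan((b+[0,0,.08],98.4),(b+[0,0,-.019],98.4))
```

```text
t 1.1 p [0.4979 0.2692 0.2181] q [ 0.41  0.04  1.59 -0.    1.52 -0.17] F [-0.4  1.1  0.1] open 0.028 g 0.0
[0.5258 0.2466 0.188 ] (98.4,) -> [[-0.17, 0.056, 0.151], [-0.0, 0.001, 0.271]] rows>= 3
[0.5258 0.2466 0.089 ] (98.4,) -> [[0.0, 0.0, 0.495], [0.0, 0.0, 0.0]] rows>= 2
```

Call:
jog_arm --rows '[[[-0.17,0.056,0.15],[0,0,0.27]],[[-0.17,0.056,0.15],[0,0,0.27]],[[-0.17,0.056,0.15],[0,0,0.27]],[[-0.17,0.056,0.15],[0,0,0.27]],[[-0.17,0.056,0.15],[0,0,0.27]]]' --hand 0.5

```text
t: 1.6
tool_pos: [0.5235, 0.2503, 0.1884]
orientation: [-2.036, -2.393, 0.001]
force: [-0.7, 0.0, -0.8]
opening: 0.023
gripper_force: 0.0
```

Run:
```python
from h import *
from plant import imaging
c=imaging.read_camera('wrist');cv2.imwrite('pics/w1.png',c['frame'][:,:,::-1])
b=np.array([.5258,.2466,.108]);print(proj(c,[b,[.5175,.3026,.108],[.534,.1907,.108]]).round(0).tolist())
plan((b+[0,0,-.019],98.4))
```

```text
[[284.0, 222.0], [285.0, 150.0], [283.0, 285.0]]
t 1.65 p [0.5236 0.2504 0.1886] q [0.36 0.09 1.58 0.   1.47 0.2 ] F [0.8 0.2 0.4] open 0.0232 g 0.0
[0.5258 0.2466 0.089 ] (98.4,) -> [[-0.02, 0.008, 0.498], [-0.0, 0.0, 0.009]] rows>= 2
```

View pics/w1.png

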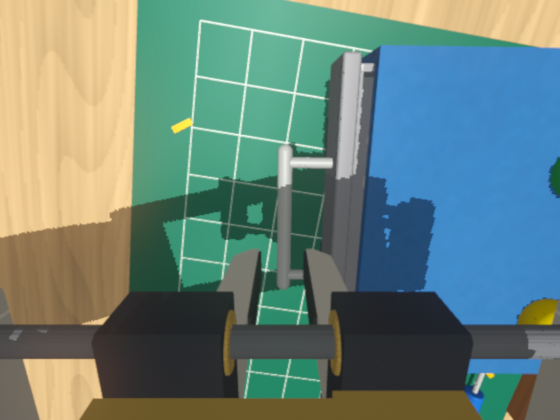

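The wrist view puts the bar at u≈286, rows 150–285, centred between the fingers as predicted. I'll descend and grip it.

Call:
jog_arm --rows '[[[-0.02,0.01,0.15],[0,0,0.01]],[[-0.02,0.015,0.3],[0,0,0.01]],[[-0.02,0.015,0.4],[0,0,0.01]],[[-0.02,0.015,0.5],[0,0,0.01]],[[-0.02,0.015,0.5],[0,0,0.01]]]'

```text
t: 2.15
tool_pos: [0.5248, 0.2462, 0.0854]
orientation: [-2.054, -2.374, 0.008]
force: [-0.6, -0.9, -0.3]
opening: 0.0233
gripper_force: 0.0
```

Call:
jog_arm --rows '[[[0,0,0],[0,0,0]],[[0,0,0],[0,0,0]],[[0,0,0],[0,0,0]],[[0,0,0],[0,0,0]]]' --hand 1 --squeeze 40

```text
t: 2.55
tool_pos: [0.5281, 0.2472, 0.0902]
orientation: [2.058, 2.372, 0.003]
force: [-2.0, -0.2, 4.5]
opening: 0.0096
gripper_force: 40.0
```

Call:
jog_arm --rows '[[[0,-0.1,0],[0,0,0]],[[0,-0.2,0],[0,0,0]],[[0,-0.3,0],[0,0,0]],[[0,-0.4,0],[0,0,0]],[[0,-0.45,0],[0,0,0]]]'

```text
t: 3.05
tool_pos: [0.4386, 0.2339, 0.0902]
orientation: [2.057, 2.371, 0.003]
force: [2.4, -2.7, 3.2]
opening: 0.0099
gripper_force: 40.0
```

Call:
jog_arm --rows '[[[0,-0.03,0],[0,0,0]],[[0,-0.05,0],[0,0,0]],[[0,-0.07,0],[0,0,0]],[[0,-0.085,0],[0,0,0]]]'

```text
t: 3.45
tool_pos: [0.4229, 0.2316, 0.0901]
orientation: [2.058, 2.371, 0.004]
force: [2.2, -3.6, 7.1]
opening: 0.0098
gripper_force: 40.0
```

Call:
jog_arm --rows '[[[0,-0.015,0],[0,0,0]],[[0,-0.03,0],[0,0,0]],[[0,-0.045,0],[0,0,0]],[[0,-0.045,0],[0,0,0]]]'

```text
t: 3.85
tool_pos: [0.422, 0.2315, 0.0904]
orientation: [2.052, 2.362, 0.026]
force: [48.4, 6.2, -32.8]
opening: 0.0099
gripper_force: 40.0
```

Call:
jog_arm --rows '[[[0,0.035,0],[0,0,0]],[[0,0.035,0],[0,0,0]]]'

```text
t: 4.05
tool_pos: [0.422, 0.2314, 0.0902]
orientation: [2.058, 2.37, 0.005]
force: [9.3, -1.5, 1.2]
opening: 0.0099
gripper_force: 40.0
```

Call:
jog_arm --rows '[[[0,0,0],[0,0,0]],[[0,0,0],[0,0,0]],[[0,0,0],[0,0,0]]]' --hand 0.5

```text
t: 4.35
tool_pos: [0.4187, 0.2314, 0.0882]
orientation: [-2.058, -2.372, 0.002]
force: [-0.1, 0.4, 0.0]
opening: 0.0228
gripper_force: 0.0
```

Call:
jog_arm --rows '[[[0,0,-0.2],[0,0,0]],[[0,0,-0.4],[0,0,0]],[[0,0,-0.6],[0,0,0]],[[0,0,-0.6],[0,0,0]],[[0,0,-0.6],[0,0,0]]]'

```text
t: 4.85
tool_pos: [0.4198, 0.2318, 0.2094]
orientation: [2.058, 2.373, 0.003]
force: [0.4, -0.4, -0.1]
opening: 0.0231
gripper_force: 0.0
```

Run:
```python
from h import *
from plant import imaging
c=imaging.read_camera('wrist');np.savez('w2.npz',**c);t=imaging.read_camera('top');np.savez('t2.npz',**t)
a=c['frame'];b=cv2.resize(t['frame'][150:290,80:240],(480,420),interpolation=2)
cv2.imwrite('pics/w2.png',cv2.resize(np.hstack([a,b]),(800,323))[:,:,::-1])
g=np.array([.575,-.268,.018])
plan((np.array([.45,.1,.22]),98.4),(np.array([.56,-.2,.2]),140),([.575,-.268,.12],183.4),(g,183.4))
```

```text
t 4.95 p [0.4185 0.2312 0.207 ] q [ 0.4  -0.2   1.83  0.    1.51  0.26] F [-0.7 -0.2 -0.2] open 0.0233 g 0.0
[0.45 0.1  0.22] (98.4,) -> [[-0.672, 0.063, -0.065], [-0.002, 0.0, -0.003]] rows>= 3
[ 0.56 -0.2   0.2 ] (140,) -> [[-1.564, 0.325, 0.1], [0.0, 0.0, -0.462]] rows>= 7
[ 0.575 -0.268  0.12 ] (183.4,) -> [[-0.276, -0.212, 0.4], [0.0, 0.0, -0.482]] rows>= 6
[ 0.575 -0.268  0.018] (183.4,) -> [[0.0, 0.0, 0.51], [0.0, 0.0, 0.0]] rows>= 3
```

View pics/w2.png

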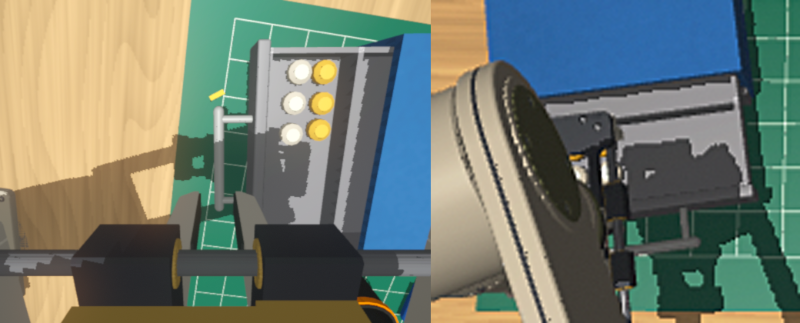

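The drawer is out, with six stones in two columns in its +y half. Next I go to the scoop.

Call:
jog_arm --rows '[[[-0.2,0.03,-0.05],[0,0,0]],[[-0.4,0.06,-0.1],[0,0,0]],[[-0.6,0.1,-0.1],[0,0,0]],[[-0.8,0.13,-0.1],[0,0,0]],[[-1,0.16,-0.1],[0,0,0]]]' --hand -0.68

```text
t: 5.45
tool_pos: [0.4784, 0.0365, 0.2266]
orientation: [-2.057, -2.371, 0.003]
force: [0.7, -0.1, 0.6]
opening: 0.0587
gripper_force: 0.0
```

Call:
jog_arm --rows '[[[-0.2,0.03,0],[0,0,-0.09]],[[-0.4,0.06,0],[0,0,-0.18]],[[-0.6,0.1,0],[0,0,-0.27]],[[-0.8,0.13,0],[0,0,-0.36]],[[-0.9,0.15,0],[0,0,-0.45]]]'

```text
t: 5.95
tool_pos: [0.5334, -0.1387, 0.2259]
orientation: [-1.104, -2.937, 0.001]
force: [-0.8, 1.0, 0.4]
opening: 0.0778
gripper_force: 0.0
```

Run:
```python
from h import *
g=np.array([.575,-.268,.018])
plan(([.575,-.268,.14],183.4),(g,183.4))
```

```text
t 5.95 p [ 0.5334 -0.1387  0.2259] q [-0.35 -0.    1.61 -0.    1.53 -1.2 ] F [-0.8  1.   0.4] open 0.0778 g 0.0
[ 0.575 -0.268  0.14 ] (183.4,) -> [[-0.584, -0.349, 0.428], [-0.0, -0.003, -0.495]] rows>= 6
[ 0.575 -0.268  0.018] (183.4,) -> [[0.0, 0.0, 0.61], [0.0, 0.0, 0.0]] rows>= 3
```

Call:
jog_arm --rows '[[[-0.2,-0.1,0.1],[0,0,-0.09]],[[-0.35,-0.2,0.2],[0,0,-0.18]],[[-0.5,-0.3,0.3],[0,0,-0.27]],[[-0.58,-0.35,0.4],[0,0,-0.36]],[[-0.58,-0.35,0.4],[0,0,-0.45]]]'

```text
t: 6.45
tool_pos: [0.5717, -0.2662, 0.1415]
orientation: [-0.02, -3.133, -0.007]
force: [0.4, 0.1, -1.2]
opening: 0.0784
gripper_force: 0.0
```

Call:
jog_arm --rows '[[[0,0,0],[0,0,-0.05]],[[0,0,0],[0,0,-0.05]],[[0,0,0],[0,0,-0.05]]]'

```text
t: 6.75
tool_pos: [0.5743, -0.2647, 0.1471]
orientation: [0.095, -3.138, -0.002]
force: [0.2, 0.2, 0.3]
opening: 0.078
gripper_force: 0.0
```

Run:
```python
from h import *
from plant import imaging
c=imaging.read_camera('wrist');np.savez('w3.npz',**c);cv2.imwrite('pics/w3.png',c['frame'][:,:,::-1])
plan(([.575,-.268,.018],183.4))
a=np.radians(183.4);o=np.array([.579,-.268,0]);R=np.array([[np.cos(a),-np.sin(a)],[np.sin(a),np.cos(a)]])
for p in [(45,30,.031),(45,-30,.031),(-45,30,.043),(-45,-30,.043),(-155,0,.081),(45,0,.011)]:
    w=np.r_[o[:2]+R@np.array(p[:2])/1000,p[2]];print(p,proj(c,w).round(0))
```

```text
t 6.8 p [ 0.5745 -0.2648  0.1476] q [-0.51  0.26  1.47  0.    1.41 -2.14] F [ 0.2 -0.8  0.6] open 0.078 g 0.0
[ 0.575 -0.268  0.018] (183.4,) -> [[-0.002, -0.017, 0.648], [0.001, -0.001, 0.001]] rows>= 3
(45, 30, 0.031) [[244. 161.]]
(45, -30, 0.031) [[314. 161.]]
(-45, 30, 0.043) [[246. 263.]]
(-45, -30, 0.043) [[312. 263.]]
(-155, 0, 0.081) [[279. 394.]]
(45, 0, 0.011) [[279. 158.]]
```

View pics/w3.png

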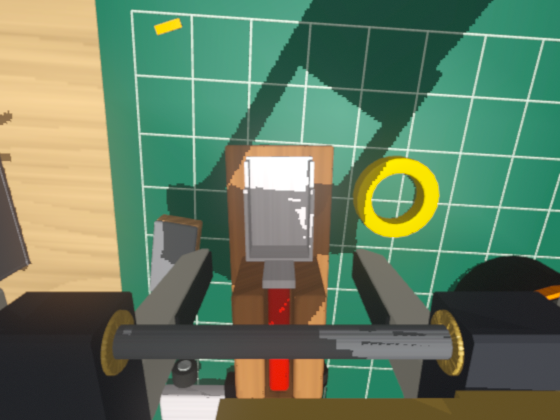

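The wrist view shows the pan at u 245–314, rows 158–260, within about 2 mm of my estimate. I'll descend and grip it.

Call:
jog_arm --rows '[[[-0.03,-0.015,0.2],[0,0,0]],[[-0.03,-0.015,0.4],[0,0,0]],[[-0.03,-0.015,0.55],[0,0,0]],[[-0.03,-0.015,0.64],[0,0,0]],[[-0.03,-0.015,0.64],[0,0,0]]]'

```text
t: 7.3
tool_pos: [0.5789, -0.2665, 0.0173]
orientation: [0.097, -3.135, -0.005]
force: [0.9, 0.6, -0.6]
opening: 0.078
gripper_force: 0.0
```

Call:
jog_arm --rows '[[[0,0,0],[0,0,0]],[[0,0,0],[0,0,0]],[[0,0,0],[0,0,0]],[[0,0,0],[0,0,0]]]' --hand 1 --squeeze 40

```text
t: 7.7
tool_pos: [0.5828, -0.2687, 0.0232]
orientation: [-0.098, 3.137, -0.003]
force: [-0.1, 0.3, 7.9]
opening: 0.0597
gripper_force: 40.0
```

Call:
jog_arm --rows '[[[0,0,-0.1],[0,0,0]],[[0,0,-0.2],[0,0,0]],[[0,0,-0.3],[0,0,0]],[[0,0,-0.45],[0,0,0]],[[0,0,-0.6],[0,0,0]]]'

```text
t: 8.2
tool_pos: [0.5809, -0.2678, 0.1418]
orientation: [0.098, -3.14, -0.0]
force: [-0.0, 0.1, -0.9]
opening: 0.0597
gripper_force: 40.0
```

Run:
```python
from h import *
plan(([.50,-.15,.16],140),([.46,-.0,.10],98.4))
# bay estimate
c=np.load('w2.npz');c=dict(c)
for n,lo,hi in(('amber',(15,120,150),(32,255,255)),('cream',(15,10,225),(32,90,255))):
    m=mask(c,lo,hi,(350,60,450,210));k,l,s,ct=cv2.connectedComponentsWithStats(m)
    for i in range(1,k):
        if s[i,4]>150: print(n,s[i].tolist(),ray(c,ct[i],.10).round(3)[0,:2])
```

```text
t 8.2 p [ 0.5809 -0.2678  0.1418] q [-0.51  0.28  1.46 -0.    1.4  -2.15] F [-0.   0.1 -0.9] open 0.0597 g 40.0
[ 0.5  -0.15  0.16] (140,) -> [[0.367, 0.613, -0.091], [0.0, -0.0, 0.484]] rows>= 6
[ 0.46 -0.    0.1 ] (98.4,) -> [[0.635, 0.446, 0.3], [0.0, 0.0, 0.462]] rows>= 5
amber [406, 78, 32, 32, 776] [0.516 0.34 ]
amber [404, 120, 31, 29, 706] [0.522 0.309]
amber [401, 155, 29, 28, 655] [0.526 0.281]
cream [376, 78, 29, 30, 410] [0.49  0.338]
cream [369, 119, 28, 29, 387] [0.492 0.307]
cream [366, 161, 27, 26, 525] [0.498 0.273]
```

Call:
jog_arm --rows '[[[0.1,0.15,-0.05],[0,0,0.05]],[[0.2,0.3,-0.1],[0,0,0.13]],[[0.3,0.45,-0.1],[0,0,0.22]],[[0.37,0.61,-0.1],[0,0,0.31]],[[0.37,0.61,-0.1],[0,0,0.4]]]'

```text
t: 8.7
tool_pos: [0.4981, -0.1477, 0.1609]
orientation: [-0.882, -3.015, -0.002]
force: [1.3, -0.6, 0.1]
opening: 0.0598
gripper_force: 40.0
```

Call:
jog_arm --rows '[[[0,0,0],[0,0,0.09]],[[0,0,0],[0,0,0.18]],[[0,0,0],[0,0,0.27]],[[0,0,0],[0,0,0.36]],[[0,0,0],[0,0,0.45]]]'

```text
t: 9.2
tool_pos: [0.4998, -0.1508, 0.1613]
orientation: [1.873, 2.521, 0.0]
force: [-0.4, -0.2, -0.5]
opening: 0.0598
gripper_force: 40.0
```

Run:
```python
from h import *
plan(([.46,-.04,.06],98.4),([.46,-.04,.0145],98.4))
```

```text
t 9.2 p [ 0.4998 -0.1508  0.1613] q [-0.39 -0.05  1.78 -0.    1.41 -0.68] F [-0.4 -0.2 -0.5] open 0.0598 g 40.0
[ 0.46 -0.04  0.06] (98.4,) -> [[0.588, -0.031, 0.506], [0.0, 0.0, 0.093]] rows>= 4
[ 0.46   -0.04    0.0145] (98.4,) -> [[0.0, 0.0, 0.228], [0.0, 0.0, 0.0]] rows>= 1
```

Call:
jog_arm --rows '[[[0.2,0,0.05],[0,0,0.09]],[[0.4,-0.02,0.2],[0,0,0.09]],[[0.59,-0.03,0.35],[0,0,0.09]],[[0.59,-0.03,0.5],[0,0,0.09]],[[0.59,-0.03,0.5],[0,0,0.09]]]'

```text
t: 9.7
tool_pos: [0.4557, -0.0383, 0.0571]
orientation: [-2.035, -2.386, 0.005]
force: [-0.9, 0.5, -1.3]
opening: 0.0594
gripper_force: 40.0
```

Call:
jog_arm --rows '[[[0,0,0.06],[0,0,0]],[[0,0,0.12],[0,0,0]],[[0,0,0.17],[0,0,0]],[[0,0,0.21],[0,0,0]],[[0,0,0.23],[0,0,0]]]'

```text
t: 10.2
tool_pos: [0.4591, -0.0401, 0.0148]
orientation: [-2.04, -2.388, 0.001]
force: [-16.6, 2.2, 40.8]
opening: 0.0596
gripper_force: 40.0
```

Call:
jog_arm --rows '[[[0,0,0],[0,0,0]]]'

```text
t: 10.3
tool_pos: [0.4596, -0.0401, 0.0149]
orientation: [2.041, 2.388, -0.0]
force: [-0.4, 0.4, -0.0]
opening: 0.0595
gripper_force: 40.0
```

Call:
jog_arm --rows '[[[0,0,0],[0,0,0]],[[0,0,0],[0,0,0]],[[0,0,0],[0,0,0]],[[0,0,0],[0,0,0]],[[0,0,0],[0,0,0]]]' --hand -0.68

```text
t: 10.8
tool_pos: [0.4593, -0.0398, 0.0147]
orientation: [2.04, 2.389, 0.0]
force: [0.1, -1.0, -0.2]
opening: 0.0778
gripper_force: 0.0
```

Call:
jog_arm --rows '[[[0,0,-0.2],[0,0,0]],[[0,0,-0.4],[0,0,0]],[[0,0,-0.6],[0,0,0]],[[0,0,-0.65],[0,0,0]],[[0,0,-0.65],[0,0,0]]]'

```text
t: 11.3
tool_pos: [0.4609, -0.0401, 0.1468]
orientation: [2.038, 2.386, 0.003]
force: [0.7, -0.2, 0.1]
opening: 0.0775
gripper_force: 0.0
```

Run:
```python
from h import *
from plant import imaging
c=imaging.read_camera('scene')
b=big(mask(c,(0,150,80),(6,255,255),(120,180,330,330)));P=ray(c,b,.073)
r=cv2.minAreaRect(P[:,:2].astype(np.float32)*1000);print(r,cv2.boundingRect(b))
w=imaging.read_camera('wrist')
cv2.imwrite('pics/s4.png',np.hstack([cv2.resize(c['frame'][150:360,100:380],(400,300)),cv2.resize(w['frame'],(400,300))])[:,:,::-1])
plan()
```

```text
((483.418212890625, -140.70364379882812), (28.23797035217285, 104.94606018066406), 10.93597412109375) (195, 219, 37, 30)
t 11.4 p [ 0.4586 -0.0397  0.1433] q [-0.2  -0.21  1.96 -0.    1.39 -0.35] F [-0.7  0.5  0.4] open 0.0781 g 0.0
```

View pics/s4.png

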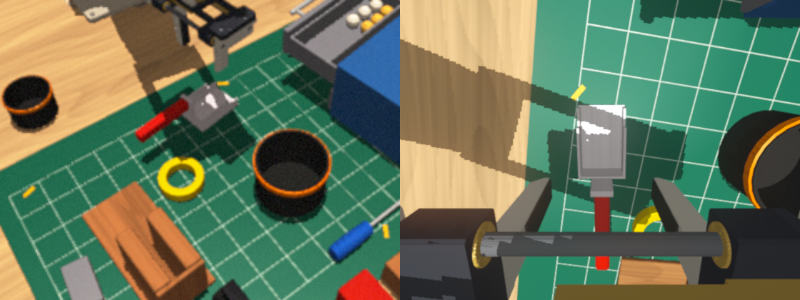

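The scoop lies flat on the mat, free, with its handle near wrist pixel u≈283 in line with the tool. I'll take it by the handle.

Call:
jog_arm --rows '[[[-0.22,0.005,0],[0,0,0]],[[-0.45,0.005,0],[0,0,0]],[[-0.45,0.005,0],[0,0,0]],[[-0.45,0.005,0.1],[0,0,0]],[[-0.45,0.005,0.2],[0,0,0]]]' --hand 0.14

```text
t: 11.9
tool_pos: [0.4733, -0.1283, 0.1022]
orientation: [-2.04, -2.386, 0.001]
force: [-0.4, 0.2, -0.1]
opening: 0.0434
gripper_force: 0.0
```

Call:
jog_arm --rows '[[[0,0,0.1],[0,0,0]],[[0,0,0.2],[0,0,0]],[[0,0,0.285],[0,0,0]],[[0,0,0.285],[0,0,0]]]'

```text
t: 12.3
tool_pos: [0.4704, -0.1266, 0.0428]
orientation: [-2.035, -2.383, 0.004]
force: [-1.4, 0.9, 0.1]
opening: 0.04
gripper_force: 0.0
```

Call:
jog_arm --rows '[[[0,0,0],[0,0,0]],[[0,0,0],[0,0,0]],[[0,0,0],[0,0,0]],[[0,0,0],[0,0,0]],[[0,0,0],[0,0,0]]]' --hand 1 --squeeze 60

```text
t: 12.8
tool_pos: [0.4751, -0.1288, 0.0485]
orientation: [2.039, 2.388, 0.001]
force: [1.4, -0.8, 2.3]
opening: 0.0172
gripper_force: 60.0
```

Run:
```python
from h import *
plan()
```

```text
t 12.8 p [ 0.4751 -0.1288  0.0485] q [-0.37 -0.01  1.96  0.    1.19 -0.53] F [ 1.4 -0.8  2.3] open 0.0172 g 60.0
```

Call:
jog_arm --rows '[[[0,0,-0.15],[0,0,0]],[[0,0,-0.35],[0,0,0]],[[0,0,-0.55],[0,0,0]],[[0,0,-0.75],[0,0,0]],[[0,0,-0.86],[0,0,0]]]'

```text
t: 13.3
tool_pos: [0.4755, -0.129, 0.2238]
orientation: [2.037, 2.385, 0.002]
force: [-0.3, 0.2, 0.0]
opening: 0.0176
gripper_force: 60.0
```

Call:
jog_arm --rows '[[[0.2,0.08,0],[0,0,0]],[[0.4,0.16,0],[0,0,0]],[[0.6,0.25,0],[0,0,0]],[[0.8,0.33,0],[0,0,0]],[[0.95,0.4,0],[0,0,0]]]'

```text
t: 13.8
tool_pos: [0.5236, 0.074, 0.2197]
orientation: [-2.039, -2.39, -0.001]
force: [0.2, -0.4, -0.3]
opening: 0.0175
gripper_force: 60.0
```

Run:
```python
from h import *
from plant import imaging
w=imaging.read_camera('wrist');np.savez('w5.npz',**w)
cv2.imwrite('pics/w5.png',w['frame'][:,:,::-1])
plan(([.5357,.112,.22],98.4),([.5357,.112,.15],98.4))
from plant import robot
s=robot.read_state();T=Rn.from_rotvec(s['orientation']);p=np.array(s['tool_pos'])
for n,q in(('lipL',(.140,-.03,.0455)),('lipR',(.140,.03,.0455)),('rearL',(.05,-.03,.0135)),('rearR',(.05,.03,.0135))): print(n,proj(w,p+T.apply(q)).round(0))
B=np.array([.516,.2455]);ux=np.array([.989,.146]);uy=np.array([-.146,.989])
for a,b in((-.041,.11),(.041,.11),(-.041,-.11),(.041,-.11)): print('bay',a,b,proj(w,np.r_[B+a*ux+b*uy,.112]).round(0),proj(w,np.r_[B+a*ux+b*uy,.075]).round(0))
```

```text
t 13.85 p [0.5243 0.0778 0.2196] q [ 0.05 -0.06  1.68  0.    1.52 -0.11] F [-2.2  2.2 -1.4] open 0.0176 g 60.0
[0.5357 0.112  0.22  ] (98.4,) -> [[0.16, 0.083, -0.001], [0.001, -0.002, 0.008]] rows>= 1
[0.5357 0.112  0.15  ] (98.4,) -> [[0.0, 0.0, 0.35], [0.0, 0.0, 0.0]] rows>= 2
lipL [[229.  -8.]]
lipR [[337.  -8.]]
rearL [[228. 162.]]
rearR [[338. 162.]]
bay -0.041 0.11 [[ 248. -228.]] [[ 253. -177.]]
bay 0.041 0.11 [[ 381. -226.]] [[ 366. -176.]]
bay -0.041 -0.11 [[254. 136.]] [[257. 133.]]
bay 0.041 -0.11 [[354. 137.]] [[346. 134.]]
```

View pics/w5.png

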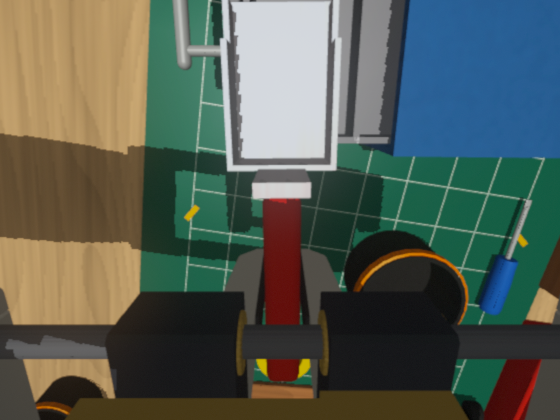

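The pan sits straight in the hand: rear edge at row 168, u 229–337, and lip at row ~0. The drawer's near end is at row ~140. I'll go over the empty half and lower.

Call:
jog_arm --rows '[[[0.16,0.08,0],[0,0,0.008]],[[0.16,0.08,0],[0,0,0.008]],[[0.16,0.08,0.15],[0,0,0.008]],[[0.16,0.08,0.3],[0,0,0.008]],[[0.16,0.08,0.35],[0,0,0.008]]]'

```text
t: 14.35
tool_pos: [0.5321, 0.1049, 0.1461]
orientation: [-2.053, -2.373, 0.006]
force: [-0.6, -0.0, -1.5]
opening: 0.0176
gripper_force: 60.0
```

Call:
jog_arm --rows '[[[0,0,0.0],[0,0,0]],[[0,0,0.02],[0,0,0]],[[0,0,0.04],[0,0,0]],[[0,0,0.06],[0,0,0]]]'

```text
t: 14.75
tool_pos: [0.5353, 0.1057, 0.1388]
orientation: [2.055, 2.375, 0.003]
force: [0.4, -0.3, -1.8]
opening: 0.0175
gripper_force: 60.0
```

Run:
```python
from h import *
from plant import imaging
w=imaging.read_camera('wrist');s=imaging.read_camera('scene')
cv2.imwrite('pics/w6.png',np.hstack([cv2.resize(w['frame'],(400,300)),cv2.resize(s['frame'][100:250,240:440],(400,300),interpolation=2)])[:,:,::-1])
plan(([.5357,.112,.12],98.4))
```

```text
t 14.85 p [0.5345 0.1057 0.1376] q [ 0.1   0.03  1.74 -0.    1.37 -0.04] F [-0.8  0.3 -1.2] open 0.0178 g 60.0
[0.5357 0.112  0.12  ] (98.4,) -> [[0.03, 0.011, 0.088], [0.0, 0.0, -0.001]] rows>= 1
```

View pics/w6.png

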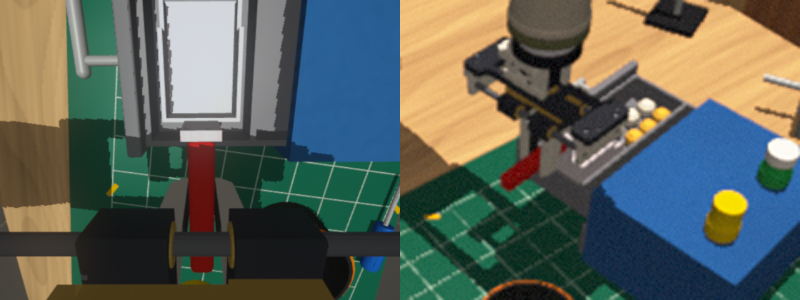

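Call:
jog_arm --rows '[[[0.03,0.005,0.015],[0,0,0]],[[0.03,0.005,0.03],[0,0,0]],[[0.03,0.005,0.045],[0,0,0]],[[0.03,0.005,0.06],[0,0,0]],[[0.03,0.005,0.07],[0,0,0]]]'

```text
t: 15.35
tool_pos: [0.5344, 0.1117, 0.1233]
orientation: [-2.055, -2.376, 0.001]
force: [-1.1, -2.1, 6.5]
opening: 0.0175
gripper_force: 60.0
```

Call:
jog_arm --rows '[[[0,0,0.01],[0,0,0]],[[0,0,0.02],[0,0,0]],[[0,0,0.025],[0,0,0]],[[0,0,0.025],[0,0,0]]]'

```text
t: 15.75
tool_pos: [0.5375, 0.1114, 0.1224]
orientation: [2.052, 2.372, 0.007]
force: [0.4, -4.1, 16.5]
opening: 0.0174
gripper_force: 60.0
```

Call:
jog_arm --rows '[[[0.03,0,-0.01],[0,0,0]],[[0.07,0,-0.01],[0,0,0]],[[0.11,0,-0.01],[0,0,0]],[[0.15,0,-0.01],[0,0,0]],[[0.19,0,-0.01],[0,0,0]]]'

```text
t: 16.25
tool_pos: [0.5312, 0.149, 0.1231]
orientation: [2.053, 2.372, 0.004]
force: [1.6, -10.5, 12.3]
opening: 0.0176
gripper_force: 60.0
```

Call:
jog_arm --rows '[[[0.03,0,0],[0,0,0]],[[0.06,0,0],[0,0,0]],[[0.09,0,0],[0,0,0]],[[0.12,0,0],[0,0,0]],[[0.15,0,0],[0,0,0]]]'

```text
t: 16.75
tool_pos: [0.5267, 0.1789, 0.123]
orientation: [2.054, 2.373, 0.004]
force: [0.1, -5.7, 11.4]
opening: 0.0175
gripper_force: 60.0
```

Run:
```python
from h import *
from plant import imaging
w=imaging.read_camera('wrist');s=imaging.read_camera('scene')
cv2.imwrite('pics/w7.png',np.hstack([cv2.resize(w['frame'][0:240,120:440],(400,300)),cv2.resize(s['frame'][100:250,240:440],(400,300),interpolation=2)])[:,:,::-1])
plan()
```

```text
t 16.85 p [0.5265 0.1797 0.1228] q [ 0.24  0.07  1.73 -0.    1.34  0.09] F [ 0.5 -1.6  8.8] open 0.0175 g 60.0
```

View pics/w7.png

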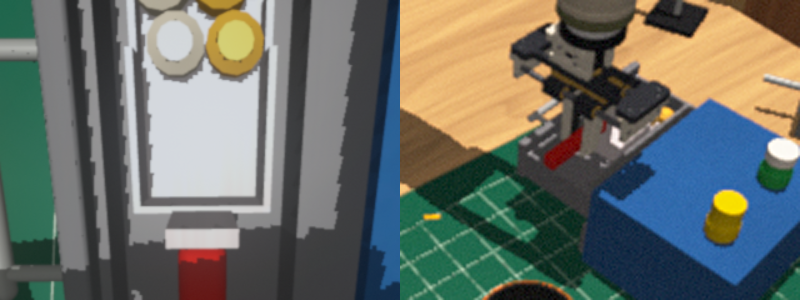

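The wrist view shows the first two stones inside the pan and the next row entering. I'll push on to the end wall.

Call:
jog_arm --rows '[[[0.03,0,0],[0,0,0]],[[0.06,0,0],[0,0,0]],[[0.09,0,0],[0,0,0]],[[0.12,0,0],[0,0,0]],[[0.15,0,0],[0,0,0]]]'

```text
t: 17.35
tool_pos: [0.5243, 0.2009, 0.1237]
orientation: [2.051, 2.362, -0.009]
force: [3.5, -41.8, 19.1]
opening: 0.0179
gripper_force: 60.9
```

Call:
jog_arm --rows '[[[0.01,0,0],[0,0,0]],[[0.02,0,0],[0,0,0]],[[0.03,0,0],[0,0,0]],[[0.03,0,0],[0,0,0]]]'

```text
t: 17.75
tool_pos: [0.5219, 0.213, 0.1227]
orientation: [2.056, 2.37, 0.003]
force: [0.3, -4.1, 11.1]
opening: 0.0177
gripper_force: 58.8
```

```bash
cat > st.py <<'E'
from h import *
from plant import imaging
def stones(roi):
    w=imaging.read_camera('wrist')
    for n,lo,hi in(('amber',(15,110,110),(32,255,255)),('cream',(12,12,130),(32,100,255))):
        m=mask(w,lo,hi,roi);k,l,s,ct=cv2.connectedComponentsWithStats(cv2.morphologyEx(m,cv2.MORPH_OPEN,np.ones((3,3),np.uint8)))
        for i in range(1,k):
            if s[i,4]>60: print(n,s[i].tolist())
    return w
E
python3 - <<'E'
from st import *
w=stones((200,0,360,250));plan()
E
```

```text
amber [285, 0, 50, 131, 4397]
cream [240, 0, 48, 133, 2943]
t 17.8 p [0.5216 0.2138 0.1227] q [ 0.3   0.09  1.7  -0.    1.34  0.16] F [ 1.5 -3.5 10. ] open 0.0179 g 58.8
```

Call:
jog_arm --rows '[[[-0.02,0,-0.01],[0,0.05,0]],[[-0.04,0,-0.03],[0,0.1,0]],[[-0.06,0,-0.06],[0,0.15,0]],[[-0.08,0,-0.1],[0,0.2,0]],[[-0.1,0,-0.15],[0,0.22,0]]]'

```text
t: 18.3
tool_pos: [0.5219, 0.1938, 0.1498]
orientation: [-1.873, -2.161, -0.326]
force: [-0.3, -0.5, -2.4]
opening: 0.0176
gripper_force: 58.8
```

Run:
```python
from st import *
w=stones((200,0,360,250));np.savez('w8.npz',**w);plan(([.52,.19,.27],98.3,-20),([.56,.0,.27],92,-20),([.677,-.165,.22],90,-20))
```

```text
amber [286, 0, 50, 142, 4945]
cream [242, 0, 48, 144, 3997]
t 18.35 p [0.523  0.1932 0.1517] q [ 0.03  0.04  1.75  0.35  1.4  -0.18] F [ 0.9 -1.4 -0.5] open 0.0173 g 58.8
[0.52 0.19 0.27] (98.3, -20) -> [[0.189, -0.017, -0.561], [0.001, 0.001, -0.002]] rows>= 3
[0.56 0.   0.27] (92, -20) -> [[-0.91, 0.061, -0.331], [-0.024, 0.0, 0.066]] rows>= 4
[ 0.677 -0.165  0.22 ] (90, -20) -> [[-0.879, 0.556, -0.054], [-0.008, -0.0, 0.021]] rows>= 5
```

Call:
jog_arm --rows '[[[0.02,0,-0.06],[0,0,0]],[[0.06,0,-0.17],[0,0,0]],[[0.11,0,-0.32],[0,0,0]],[[0.16,0,-0.47],[0,0,0]],[[0.19,0,-0.56],[0,0,0]]]'

```text
t: 18.85
tool_pos: [0.5233, 0.1939, 0.2727]
orientation: [-1.873, -2.169, -0.329]
force: [-0.2, 0.2, -1.2]
opening: 0.0176
gripper_force: 58.8
```

Call:
jog_arm --rows '[[[-0.04,0,-0.015],[0,0,0]],[[-0.12,0.01,-0.045],[0,0,0]],[[-0.25,0.02,-0.09],[0,0,0]],[[-0.41,0.03,-0.15],[0,0,0]],[[-0.6,0.04,-0.22],[0,0,0]]]'

```text
t: 19.35
tool_pos: [0.5484, 0.0672, 0.2682]
orientation: [-1.87, -2.166, -0.324]
force: [0.5, -0.8, -2.5]
opening: 0.0178
gripper_force: 58.8
```

Call:
jog_arm --rows '[[[-0.18,0.03,-0.06],[0,0,0]],[[-0.34,0.08,-0.12],[0,0,0]],[[-0.48,0.15,-0.17],[0,0,0]],[[-0.6,0.22,-0.2],[0,0,0]],[[-0.7,0.3,-0.22],[0,0,0]]]'

```text
t: 19.85
tool_pos: [0.6297, -0.0705, 0.2619]
orientation: [-1.873, -2.163, -0.324]
force: [0.6, 0.4, -2.0]
opening: 0.0179
gripper_force: 58.8
```

Run:
```python
from st import *
w=stones((200,0,360,250));plan(([.677,-.165,.22],90,-20),([.677,-.165,.2],90,0))
c=imaging.read_camera('top')
for n,lo,hi in(('amber',(15,110,130),(32,255,255)),('cream',(12,12,200),(32,100,255))):
    m=mask(c,lo,hi,(100,160,225,225));k,l,s,ct=cv2.connectedComponentsWithStats(m);print('drawer',n,[x.tolist() for x in s[1:] if x[4]>15])
b=big(mask(c,(5,150,120),(18,255,255),(240,120,320,200)));print(cv2.minEnclosingCircle(b),ray(c,[cv2.minEnclosingCircle(b)[0]],.083))
```

```text
amber [286, 25, 46, 139, 4635]
cream [241, 22, 48, 141, 4301]
t 19.9 p [ 0.6311 -0.0727  0.2599] q [-0.37  0.34  1.21  0.3   1.76 -0.48] F [-1.1 -1.3 -2.9] open 0.0178 g 58.8
[ 0.677 -0.165  0.22 ] (90, -20) -> [[-0.528, 0.163, 0.022], [-0.033, 0.003, 0.084]] rows>= 3
[ 0.677 -0.165  0.2  ] (90, 0) -> [[-0.034, 0.0, 0.094], [0.0, -0.222, 0.0]] rows>= 3
drawer amber [[100, 160, 6, 65, 327]]
drawer cream []
((293.0, 173.5), 8.321758270263672) [[ 0.6327603  -0.05335936  0.083     ]]
```

All six stones are in the pan (columns at rows 22–164) and none is left in the drawer mask. Next I work out the tipping path about the lip.

```bash
cat >> h.py <<'E'
def rows(start,ts):
    p,R=np.array(start[0]),(start[1] if isinstance(start[1],Rn) else pose(*start[1:]))
    for t in ts:
        d=R.inv().apply(np.array(t[0])-p)/.2;r=(R.inv()*pose(*t[1:])).as_rotvec()/(np.pi/2);print('  ',[d.round(3).tolist(),r.round(3).tolist()])
def liptcp(lip,yaw,P): return np.array(lip)-pose(yaw,P).apply([.137,0,.0455])
E
python3 - <<'E'
from h import *
from plant import robot
s=robot.read_state();st=(s['tool_pos'],Rn.from_rotvec(s['orientation']))
L=lambda y,z,P:(liptcp([.678,y,z],90,P),90,P)
a=L(-.045,.16,-20);print(a);rows(st,[a])
path=[L(-.045,.15,-12),L(-.045,.14,-4),L(-.045,.13,4),L(-.045,.12,12),L(-.045,.11,18)];print('A');rows(a,path)
p2=[L(-.045,.105,23),L(-.045,.10,28),L(-.045,.095,33),L(-.045,.09,37),L(-.045,.085,41)];print('B');rows(path[-1],p2)
p3=[L(-.045,.08,45),L(-.045,.078,50),L(-.045,.076,55),L(-.045,.076,58),L(-.045,.076,58)];print('C');rows(p2[-1],p3);print(p3[-1])
E
```

```text
(array([ 0.678     , -0.18929981,  0.15589925]), 90, -20)
   [[-0.759, 0.156, 0.279], [-0.033, 0.002, 0.084]]
A
   [[0.021, 0.0, -0.046], [0.0, -0.089, 0.0]]
   [[0.055, 0.0, -0.086], [0.0, -0.178, 0.0]]
   [[0.1, 0.0, -0.118], [0.0, -0.267, 0.0]]
   [[0.156, 0.0, -0.14], [0.0, -0.356, 0.0]]
   [[0.2, 0.0, -0.139], [0.0, -0.422, 0.0]]
B
   [[0.03, 0.0, -0.035], [0.0, -0.056, 0.0]]
   [[0.065, 0.0, -0.068], [0.0, -0.111, 0.0]]
   [[0.105, 0.0, -0.098], [0.0, -0.167, 0.0]]
   [[0.142, 0.0, -0.116], [0.0, -0.211, 0.0]]
   [[0.182, 0.0, -0.131], [0.0, -0.256, 0.0]]
C
   [[0.034, 0.0, -0.028], [0.0, -0.044, 0.0]]
   [[0.067, 0.0, -0.078], [0.0, -0.1, 0.0]]
   [[0.105, 0.0, -0.125], [0.0, -0.156, 0.0]]
   [[0.126, 0.0, -0.156], [0.0, -0.189, 0.0]]
   [[0.126, 0.0, -0.156], [0.0, -0.189, 0.0]]
(array([ 0.678     , -0.07901275,  0.21629392]), 90, 58)
```

Call:
jog_arm --rows '[[[-0.12,0.03,0.02],[0,0,0.02]],[[-0.28,0.07,0.06],[-0.01,0,0.04]],[[-0.45,0.11,0.13],[-0.02,0,0.06]],[[-0.63,0.15,0.22],[-0.03,0,0.084]],[[-0.76,0.156,0.28],[-0.033,0.002,0.084]]]'

```text
t: 20.45
tool_pos: [0.6775, -0.1874, 0.1559]
orientation: [-2.03, -2.033, -0.359]
force: [-0.2, 0.7, -2.6]
opening: 0.0175
gripper_force: 58.8
```

Call:
jog_arm --rows '[[[0,0,0],[0,0,0]],[[0,0,0],[0,0,0]]]'

```text
t: 20.65
tool_pos: [0.6774, -0.1863, 0.158]
orientation: [-2.028, -2.034, -0.36]
force: [-0.2, 0.9, -1.2]
opening: 0.0176
gripper_force: 58.8
```

Run:
```python
from st import *
w=stones((200,0,360,250));L=lambda y,z,P:(liptcp([.678,y,z],90,P),90,P)
plan(L(-.045,.16,-20))
# barrel centre from wrist: orange pixels ahead of the pan
m=mask(w,(5,150,120),(14,255,255),(0,0,560,280));ys,xs=np.nonzero(m);print(len(xs),xs.min() if len(xs) else 0,xs.max() if len(xs) else 0)
if len(xs)>100:
    P=ray(w,np.c_[xs,ys],.08)[:,:2];A=np.c_[2*P,np.ones(len(P))];k=np.linalg.lstsq(A,(P**2).sum(1),rcond=None)[0];print('circle',k[:2],np.sqrt(k[2]+k[0]**2+k[1]**2))
```

```text
amber [208, 8, 17, 82, 309]
amber [286, 26, 55, 137, 4689]
amber [351, 29, 6, 42, 148]
amber [200, 206, 5, 28, 121]
cream [243, 23, 49, 140, 4172]
t 20.7 p [ 0.6782 -0.1861  0.1597] q [-0.5   0.57  1.09  0.31  1.64 -0.51] F [ 0.2  0.3 -1.9] open 0.0178 g 58.8
[ 0.678  -0.1893  0.1559] (90, -20) -> [[-0.022, -0.001, 0.012], [0.001, -0.0, 0.003]] rows>= 1
1736 211 559
circle [ 0.7635361  -0.04014974] 0.11700546225099015
```

Call:
jog_arm --rows '[[[0.0,0,-0.04],[0,-0.09,0]],[[0.035,0,-0.08],[0,-0.18,0]],[[0.08,0,-0.115],[0,-0.27,0]],[[0.135,0,-0.135],[0,-0.355,0]],[[0.18,0,-0.135],[0,-0.42,0]]]'

```text
t: 21.2
tool_pos: [0.6798, -0.1598, 0.2022]
orientation: [2.042, 2.05, -0.313]
force: [-1.1, 0.4, -3.3]
opening: 0.0173
gripper_force: 58.8
```

Run:
```python
from st import *
w=stones((200,0,360,250));L=lambda y,z,P:(liptcp([.678,y,z],90,P),90,P)
plan(L(-.045,.11,18))
from plant import robot
s=robot.read_state();st=(s['tool_pos'],Rn.from_rotvec(s['orientation']))
rows(st,[L(-.045,.105,23),L(-.045,.10,28),L(-.045,.095,33),L(-.045,.09,37),L(-.045,.085,41)])
```

```text
amber [200, 15, 30, 34, 188]
amber [293, 20, 46, 97, 3333]
amber [289, 119, 42, 42, 1361]
amber [200, 123, 5, 25, 104]
amber [314, 175, 19, 9, 146]
amber [200, 178, 65, 70, 2989]
amber [304, 225, 29, 19, 519]
amber [335, 236, 6, 14, 63]
cream [241, 17, 52, 144, 4962]
t 21.25 p [ 0.6796 -0.1559  0.2006] q [-0.13  0.35  1.3  -0.32  1.44 -0.11] F [ 1.2  2.5 -3. ] open 0.0179 g 58.8
[ 0.678  -0.1612  0.1956] (90, 18) -> [[-0.018, -0.009, 0.032], [0.007, 0.003, 0.004]] rows>= 1
   [[0.012, -0.008, -0.003], [0.008, -0.052, 0.003]]
   [[0.047, -0.008, -0.036], [0.008, -0.108, 0.003]]
   [[0.087, -0.007, -0.067], [0.008, -0.164, 0.003]]
   [[0.124, -0.007, -0.084], [0.008, -0.208, 0.002]]
   [[0.164, -0.006, -0.1], [0.008, -0.252, 0.002]]
```

Call:
jog_arm --rows '[[[0.01,-0.005,-0.003],[0,-0.05,0]],[[0.047,-0.008,-0.036],[0.008,-0.108,0]],[[0.087,-0.007,-0.067],[0.008,-0.164,0]],[[0.124,-0.007,-0.084],[0.008,-0.208,0]],[[0.164,-0.006,-0.1],[0.008,-0.252,0]]]'

```text
t: 21.75
tool_pos: [0.6774, -0.1229, 0.2088]
orientation: [1.812, 1.811, -0.672]
force: [-0.4, -0.3, -0.9]
opening: 0.0179
gripper_force: 58.8
```

Call:
jog_arm --rows '[[[0.034,0,-0.028],[0,-0.044,0]],[[0.067,0,-0.078],[0,-0.1,0]],[[0.105,0,-0.125],[0,-0.156,0]],[[0.126,0,-0.156],[0,-0.189,0]],[[0.126,0,-0.156],[0,-0.189,0]]]'

```text
t: 22.25
tool_pos: [0.6766, -0.0825, 0.2128]
orientation: [1.612, 1.62, -0.893]
force: [0.1, -0.1, -1.9]
opening: 0.0176
gripper_force: 58.8
```

Run:
```python
from st import *
w=stones((200,0,360,250));L=lambda y,z,P:(liptcp([.678,y,z],90,P),90,P)
cv2.imwrite('pics/w9.png',w['frame'][:,:,::-1])
plan(L(-.045,.076,58))
```

```text
amber [200, 47, 6, 35, 166]
amber [200, 94, 30, 44, 1143]
amber [315, 177, 14, 7, 93]
cream [200, 165, 49, 21, 853]
cream [305, 166, 55, 63, 1919]
t 22.3 p [ 0.6771 -0.0837  0.2136] q [ 0.26  0.58  1.27 -0.95  1.64  0.37] F [ 1.   0.2 -0.5] open 0.0173 g 58.8
[ 0.678  -0.079   0.2163] (90, 58) -> [[0.001, 0.005, -0.027], [-0.003, -0.007, 0.004]] rows>= 1
```

Run:
```python
from h import *
from plant import robot
s=robot.read_state();st=(s['tool_pos'],Rn.from_rotvec(s['orientation']));p=np.array(s['tool_pos'])
a=(p+[0,0,.1],90,40);b=(p+[-.05,-.02,.08],90,2)
rows(st,[(p+[0,0,.05],90,52),a]);print();rows(a,[b])
```

```text
[[-0.211, -0.002, -0.135], [-0.003, 0.06, 0.003]]
   [[-0.421, -0.004, -0.27], [-0.003, 0.193, 0.003]]

   [[-0.012, -0.25, 0.141], [0.0, 0.422, 0.0]]
```

Call:
jog_arm --rows '[[[-0.1,0,-0.065],[0,0,0]],[[-0.21,0,-0.135],[0,0.06,0]],[[-0.3,0,-0.2],[0,0.12,0]],[[-0.42,0,-0.27],[0,0.19,0]],[[-0.42,0,-0.27],[0,0.19,0]]]'

```text
t: 22.8
tool_pos: [0.6804, -0.088, 0.326]
orientation: [1.823, 1.803, -0.652]
force: [0.5, 0.3, 0.9]
opening: 0.0173
gripper_force: 58.8
```

Call:
jog_arm --rows '[[[0,-0.05,0.03],[0,0.09,0]],[[-0.01,-0.1,0.06],[0,0.18,0]],[[-0.01,-0.15,0.09],[0,0.27,0]],[[-0.01,-0.2,0.12],[0,0.36,0]],[[-0.01,-0.25,0.14],[0,0.44,0]]]'

```text
t: 23.3
tool_pos: [0.6277, -0.106, 0.2969]
orientation: [2.222, 2.212, -0.011]
force: [1.0, 0.2, -0.8]
opening: 0.0174
gripper_force: 58.8
```

Run:
```python
from h import *
from plant import robot,imaging
plan(([.475,-.129,.15],98.8),([.475,-.129,.049],98.8))
for nm,roi in(('top',(255,130,306,182)),('scene',(278,244,331,300))):
    c=imaging.read_camera(nm);np.savez('b_'+nm,**c)
    for n,lo,hi in(('amber',(19,90,90),(32,255,255)),('cream',(12,12,110),(32,100,255))):
        m=mask(c,lo,hi,roi);k,l,s,ct=cv2.connectedComponentsWithStats(m);print(nm,n,[x.tolist() for x in s[1:] if x[4]>8])
```

```text
t 23.3 p [ 0.6277 -0.106   0.2969] q [-0.24  0.21  1.26 -0.01  1.67 -0.24] F [ 1.   0.2 -0.8] open 0.0174 g 58.8
[ 0.475 -0.129  0.15 ] (98.8,) -> [[-0.112, -0.763, 0.736], [-0.001, 0.006, -0.101]] rows>= 5
[ 0.475 -0.129  0.049] (98.8,) -> [[0.0, 0.0, 0.505], [0.0, 0.0, 0.0]] rows>= 3
top amber []
top cream [[283, 130, 22, 52, 492], [295, 139, 11, 43, 246], [263, 166, 3, 4, 9]]
scene amber [[315, 269, 10, 9, 59]]
scene cream [[303, 261, 17, 18, 161], [289, 272, 9, 8, 55]]
```

Call:
jog_arm --rows '[[[-0.02,-0.2,0.1],[0,0,-0.03]],[[-0.05,-0.4,0.25],[0,0,-0.06]],[[-0.1,-0.6,0.4],[0,0,-0.1]],[[-0.11,-0.76,0.56],[0,0.006,-0.1]],[[-0.11,-0.76,0.72],[0,0.006,-0.1]]]'

```text
t: 23.9
tool_pos: [0.4712, -0.1287, 0.1501]
orientation: [-2.044, -2.383, 0.016]
force: [0.6, -0.8, -1.9]
opening: 0.0177
gripper_force: 58.8
```

Call:
jog_arm --rows '[[[0,0,0.1],[0,0,0]],[[0,0,0.2],[0,0,0]],[[0,0,0.3],[0,0,0]],[[0,0,0.36],[0,0,0]],[[0,0,0.4],[0,0,0]]]'

```text
t: 24.4
tool_pos: [0.4737, -0.1286, 0.0706]
orientation: [-2.042, -2.384, 0.014]
force: [0.9, 0.2, -0.8]
opening: 0.0178
gripper_force: 58.8
```

Run:
```python
from h import *
plan(([.475,-.129,.049],98.8))
```

```text
t 24.4 p [ 0.4737 -0.1286  0.0706] q [-0.36 -0.03  1.94 -0.01  1.24 -0.52] F [ 0.9  0.2 -0.8] open 0.0178 g 58.8
[ 0.475 -0.129  0.049] (98.8,) -> [[-0.003, 0.007, 0.108], [-0.005, 0.003, 0.001]] rows>= 1
```

Call:
jog_arm --rows '[[[0,0.005,0.04],[-0.005,0.003,0]],[[0,0.005,0.07],[-0.005,0.003,0]],[[0,0.005,0.09],[-0.005,0.003,0]],[[0,0.005,0.1],[-0.005,0.003,0]],[[0,0.005,0.108],[-0.005,0.003,0]]]'

```text
t: 24.9
tool_pos: [0.4748, -0.1289, 0.0496]
orientation: [-2.044, -2.385, -0.001]
force: [-0.2, 0.5, -0.1]
opening: 0.0179
gripper_force: 58.8
```

Call:
jog_arm --rows '[[[0,0,0],[0,0,0]],[[0,0,0],[0,0,0]]]'

```text
t: 25.1
tool_pos: [0.4747, -0.1289, 0.0497]
orientation: [-2.044, -2.385, -0.001]
force: [-0.5, 0.5, -0.7]
opening: 0.0175
gripper_force: 58.8
```

Call:
jog_arm --rows '[[[0,0,0.005],[0,0,0]],[[0,0,0.01],[0,0,0]],[[0,0,0.01],[0,0,0]]]'

```text
t: 25.4
tool_pos: [0.475, -0.1291, 0.048]
orientation: [-2.044, -2.385, -0.001]
force: [-0.9, -1.2, 4.2]
opening: 0.0176
gripper_force: 58.8
```

Call:
jog_arm --rows '[[[0,0,0],[0,0,0]],[[0,0,0],[0,0,0]],[[0,0,0],[0,0,0]],[[0,0,0],[0,0,0]]]' --hand 0.14

```text
t: 25.8
tool_pos: [0.4744, -0.1286, 0.0473]
orientation: [-2.043, -2.384, -0.001]
force: [0.2, -0.5, 0.7]
opening: 0.0395
gripper_force: 0.0
```

Call:
jog_arm --rows '[[[0,0,-0.15],[0,0,0]],[[0,0,-0.35],[0,0,0]],[[0,0,-0.55],[0,0,0]],[[0,0,-0.75],[0,0,0]],[[0,0,-0.85],[0,0,0]]]'

```text
t: 26.3
tool_pos: [0.4761, -0.1295, 0.2217]
orientation: [2.042, 2.383, 0.004]
force: [0.5, 0.4, 0.3]
opening: 0.04
gripper_force: 0.0
```

Call:
jog_arm --rows '[[[-0.2,-0.1,0],[0,0,0]],[[-0.4,-0.2,0],[0,0,0]],[[-0.6,-0.2,0],[0,0,0]],[[-0.8,-0.2,0],[0,0,0]],[[-1,-0.2,0],[0,0,0]]]'

```text
t: 26.8
tool_pos: [0.4657, -0.3344, 0.2172]
orientation: [-2.044, -2.384, -0.001]
force: [1.4, 0.6, 0.9]
opening: 0.0398
gripper_force: 0.0
```

Run:
```python
from h import *
from plant import imaging
plan()
for nm,rois in(('top',{'barrel':(255,130,306,182),'drawer':(110,170,222,232)}),('scene',{'barrel':(278,244,331,300),'drawer':(290,120,400,200)})):
    c=imaging.read_camera(nm);np.savez('f_'+nm,**c)
    for rn,roi in rois.items():
        for n,lo,hi in(('amber',(19,90,80),(32,255,255)),('cream',(12,12,110),(32,100,255))):
            m=mask(c,lo,hi,roi);k,l,s,ct=cv2.connectedComponentsWithStats(m);print(nm,rn,n,[x.tolist() for x in s[1:] if x[4]>8])
    b=big(mask(c,(0,150,70),(6,255,255),(120,180,330,330)if nm=='scene' else (290,190,400,280)))
    print(nm,'handle',cv2.minAreaRect(ray(c,b,.073)[:,:2].astype(np.float32)*1000),proj(c,[[.488,-.2,.063],[.469,-.09,.063],[.458,-.03,.03]]).round(0).tolist())
    # loose amber/cream anywhere on mat
    m=mask(c,(19,110,110),(32,255,255),(80,90,450,290) if nm=='top' else (90,150,480,330));k,l,s,ct=cv2.connectedComponentsWithStats(m);print('yellow blobs',[x.tolist() for x in s[1:] if x[4]>30])
```

```text
t 26.8 p [ 0.4657 -0.3344  0.2172] q [-0.71  0.06  1.57  0.    1.52 -0.87] F [1.4 0.6 0.9] open 0.0398 g 0.0
top barrel amber [[272, 144, 10, 11, 76], [284, 147, 10, 10, 72], [261, 151, 10, 10, 75]]
top barrel cream [[261, 158, 18, 13, 94], [282, 163, 10, 10, 56]]
top drawer amber []
top drawer cream []
top handle ((476.41448974609375, -138.6680145263672), (17.92661476135254, 101.13362884521484), 6.452437400817871) [[352.0, 233.0], [307.0, 241.0], [282.0, 246.0]]
yellow blobs [[173, 108, 18, 22, 237], [272, 145, 10, 9, 73], [284, 147, 9, 9, 63], [261, 151, 10, 10, 71], [318, 192, 29, 29, 417]]
scene barrel amber [[315, 269, 10, 10, 57]]
scene barrel cream [[303, 261, 16, 18, 181], [288, 271, 11, 10, 82]]
scene drawer amber [[397, 196, 3, 4, 9]]
scene drawer cream [[306, 141, 40, 24, 169]]
scene handle ((484.3121337890625, -141.11720275878906), (27.367504119873047, 102.6163558959961), 6.210750579833984) [[193.0, 249.0], [229.0, 222.0], [248.0, 217.0]]
yellow blobs [[393, 195, 20, 26, 326], [210, 259, 33, 31, 560], [315, 269, 10, 9, 56], [440, 283, 17, 19, 117], [368, 307, 5, 10, 39], [90, 322, 8, 8, 31]]
```

All six stones are in the barrel (three amber blobs, plus cream blobs the size of three), the drawer is empty, the scoop lies free on the mat and the arm is clear.

```bash
python3 -c "
from plant import robot
print(robot.close_job())"
```

```text
the job is handed in; nothing more can be done
None
```

The job is handed in at about 27 s of the 72 s: the drawer is at its stop, all six stones are in the barrel by the final camera check, and the scoop is on the mat, let go. The hand-in returned no verdict.

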